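# Tighten the veneer press in cross order

### The job

Close the veneer press: turn its four square nuts clockwise, each roughly half a turn (some less, some more) until it is snug, in cross order - first one pair of diagonally opposite nuts, then the other pair - so that the upper board comes down evenly onto the packing strips. Feel for the point where a nut goes firm and stop there without forcing it, and leave the things lying around the press where they are.

Things in the scene. Friction and masses are not known exactly. Their poses are not given: they have to be found in the camera images.
- press: Fixed lower board of a veneer press, 200 x 220 x 22 mm, wood; origin under its centre on the table, x to its far side, y to its left, turned up to 0.4 rad. At x = +-65, y = +-75 mm stand four 10 mm studs, tips 86 mm above the table. On it lie two dark packing strips (under the nuts, along y) with a panel between, all of one thickness: 10 to 12.4 mm, unknown.
- upper_board: Loose plywood board, 170 x 190 x 14 mm, about 0.3 kg, with four 14 mm holes over the studs; origin at the centre of its underside. It starts level on four spring plungers (0.4 N/mm each), underside 35 mm above the table, 0.6 to 3 mm clear of the packing strips; it is seated when it lies on both strips at all four corners.
- nut_near_left: Steel nut on the stud at x = -65, y = +75 mm of the press. All four nuts: 38 mm round flange 5 mm high, on it a square head 24 x 24 mm across flats, 26 mm high (diagonal 34). Origin on the stud axis at the flange's underside; x and y square to the flats. Starts with its underside about 51 mm and its top 82 mm above the table.
- nut_near_right: Like nut_near_left, at x = -65, y = -75 mm. All nuts: clockwise from above tightens; a turn lowers the nut 12 mm (1.91 mm per rad). Each starts at its own unknown point of the thread, 1.4 to 3 mm above the board, and runs easily for 1.1 to 3.1 rad (under 0.1 N m: free, then against the plungers) until it goes firm.
- nut_far_left: Like nut_near_left, at x = +65, y = +75 mm. All nuts: once the board meets the packing, torque climbs by about 0.2 N m and clamping force by about 50 N per rad. Under 6 N is loose, 0.15 to 0.2 N m (about 10 to 30 N) is snug, over 40 N crushes the veneer. All four go firm at the same height, to within 0.5 mm; a nut loses up to 10 N as the others level the board.
- nut_far_right: Like nut_near_left, at x = +65, y = -75 mm: near_left and far_right are one diagonal pair, near_right and far_left the other. All nuts: a nut stays where it is left; the square allows a new grasp every quarter turn, opening the fingers and turning back about the head.
- chisel: Bench chisel, 266 mm long, 27 mm handle, lying on the table to the right of the press; origin under its middle. Not part of the job.
- wax_tin: Round tin, 68 mm wide, 43 mm high, left of the press; origin under its centre. Not part of the job.
- sanding_block: Sanding block, 67 x 112 x 33 mm, left of the press; origin under its centre. Not part of the job.

How it is judged (in metres and radians):
On the way:
1. two diagonally opposite nuts are snug while the other two are still loose (((contact force between each of nut_near_left, nut_far_right and upper_board above 6 N and not (contact force between nut_near_right and upper_board above 6 N) and not (contact force between nut_far_left and upper_board above 6 N)) or (not (contact force between nut_near_left and upper_board above 6 N) and contact force between each of nut_near_right, nut_far_left and upper_board above 6 N and not (contact force between nut_far_right and upper_board above 6 N)))), for 0.2 s.
At the end, for the whole second after the job is handed in: all four nuts press on the upper board with more than 6 N each, and the upper board is within 0.010 rad of parallel to the lower board (contact force between each of nut_near_left, nut_near_right, nut_far_left, nut_far_right and upper_board above 6 N and angle between the z axis of upper_board and the z axis of press, either way round below 0.01 rad); the robot touches nothing.
It fails at once if a nut is overtightened: more than 40 N between it and the board (contact force between any of nut_near_left, nut_near_right, nut_far_left, nut_far_right and upper_board above 40 N).
It fails at once if two neighbouring nuts (not diagonal ones) are snug while the other two are loose ((contact force between each of nut_near_left, nut_near_right and upper_board above 6 N and not (contact force between nut_far_left and upper_board above 6 N) and not (contact force between nut_far_right and upper_board above 6 N)) or (not (contact force between nut_near_left and upper_board above 6 N) and not (contact force between nut_near_right and upper_board above 6 N) and contact force between each of nut_far_left, nut_far_right and upper_board above 6 N) or (contact force between each of nut_near_left, nut_far_left and upper_board above 6 N and not (contact force between nut_near_right and upper_board above 6 N) and not (contact force between nut_far_right and upper_board above 6 N)) or (not (contact force between nut_near_left and upper_board above 6 N) and contact force between each of nut_near_right, nut_far_right and upper_board above 6 N and not (contact force between nut_far_left and upper_board above 6 N))).
It fails at once if the chisel, tin or sanding block is moved more than 30 mm (distance of any of chisel, wax_tin, sanding_block from where it was at the start of the episode above 0.03 m).
It also fails if it takes over 72 s, if anything falls off the work surface, if the arm or the gripper's body presses on something with over 40 N, if the wrist force passes 120 N, or if a joint passes its speed limit or range.

### The arm

A 6-joint arm with a two-finger parallel gripper is mounted at the origin on a cart in front of the work surface, level with it; the furniture and walls round the work are solid. World frame = base frame: x ahead of the robot, y to its left, z up, the work surface at z = 0. Lengths are in m, angles in degrees, forces in N, time in s.
With the tool pointing down it reaches from about 0.3 to 0.825 m from the base axis. Payload 5.4 kg.
Tool frame: the origin (TCP) lies at the centre of the arm's flange, where the gripper is bolted on; the fingertips stand 190 mm ahead of it and the grasp point (between the pads) lies 171 mm ahead of it (arm.nose_length is the distance from the TCP to the fingertips, in m); z points along the fingers, y is the line along which they close (so a half turn about z gives the same grasp; the last joint's range is limited). The gripper opens to 92 mm and grips with 3 to 60 N. Pads are 20 mm wide; open, the fingers measure 128 mm over their backs; the gripper's body (75 mm by 189 mm) begins 69 mm behind the grasp point.
Start: joints at [-83.658, 9.076, 91.501, -0, 79.423, -12.038], TCP at [0.181, -0.546, 0.405] pointing down, gripper open.
Joint ranges: [-166.64, 166.64], [-54.1, 131.32], [10.49, 154.53], [-73.88, 253.88], [9.74, 151.15], [-171.62, 171.62]. Speed limits (degrees/s): [147.25, 147.25, 180, 180, 180, 180].

### API

Orientations are given as [roll, pitch, yaw] about the fixed x, y, z axes, in that order (R = Rz(yaw) Ry(pitch) Rx(roll)).
In Python, from bench import arm gives the robot as it stands.
- The arm moves only by the shell command python3 -m crank 'ROWS' [FORCE]. ROWS is JSON, a list of rows, each a list of 7 numbers: the shift along the tool's x, y, z in mm, then the turn, a rotation vector about the tool's x, y, z in degrees, then the gripper's target within -1 to 1 (shut at 1, half-way at 0, fully open at -1). In form: [[dx, dy, dz, ax, ay, az, fingers], ...]. A call has 1 to 20 rows; each row shifts and turns the commanded pose from where the row before left it, along the tool's axes as they then stand; what a row does not reach is not made up. A row lasts 1/8 s, in which the tool goes at most 62.5 mm and 10.7 degrees, less where a joint would pass 70% of its speed; a pose out of reach is approached as far as the arm can. A call with a gripper value outside its range is refused whole. The fingers move at their own pace and stop on an object; FORCE is the grip in N (left out, the last holds). Time passes only in rows, so rows that do not move let the fingers close. It gives the time, the measured TCP pose, the force, the opening and the grip force at its end, in the units of the state.
- arm.observe(): the state, without advancing time (a new reading comes with each control period).
- arm.get_image(name): name is "scene" or "top" or "wrist"; returns a dict with "color" (480x640x3 uint8, red, green, blue), "depth" (480x640 float32, m along the optical axis (not along the pixel's ray), 0 where there is no reading), "intrinsics" (3x3 intrinsics, pixels), "R" (3x3) and "t" (3): a world point X has camera coordinates R X + t. Camera axes: x right, y down, z forward; pixel columns grow to the right and rows downward; lengths in m; the calibration is good to about 2 mm. A picture is of the moment at which its call begins.
- arm.finish_job(): hands the job in; it is judged then, once.
The state is a dict: "t": time; "qpos": joint angles; "joint_velocities": joint speeds; "joint_efforts": joint torques, N m; "eef_pos": TCP position; "tcp_rot": TCP orientation; "contact_force": force on the tool from outside, world axes, zero at the start; "ft_torque": the same for the moment, N m; "gripper_width": opening from 0.0 (shut) to 1.0 (fully open); "finger_force": force on a finger pad.
Only numpy, scipy, OpenCV 4.12 (cv2) and the standard library are available. Lean on these libraries where they do the work, as an engineer would, in place of code of your own. Each camera call takes 0.05 s, during which the arm holds its last target. There are 200 camera calls.

## Working session

There is one attempt and no reset: what is moved stays moved. The work goes in short steps, Python scripts to look and compute and a shell command to move; the robot and the scene stay as the last step left them, time stands still between calls to the robot, and variables do not carry over. Pictures are saved under pics/ and viewed, at most 10 in all, crops included, and the job is handed in when it is done.

```bash
ls; mkdir -p pics
python3 - <<'E'
from bench import arm
import cv2
s=arm.observe();print({k:s[k] for k in s})
for n in("top",):
    d=arm.get_image(n);cv2.imwrite(f"pics/{n}0.png",d["color"][:,:,::-1]);print(n,d["intrinsics"],d["R"],d["t"])
E
```

```text
pics
{'t': 0.0, 'qpos': array([-8.36556658e+01,  9.11254342e+00,  9.15717872e+01,  7.20567627e-04,
        7.94220205e+01, -1.20395338e+01]), 'joint_velocities': array([-0.05565417, -0.03120991,  0.04879257, -0.00814569,  0.04637927,
        0.00655989]), 'joint_efforts': array([ 2.04579010e-06, -3.85571480e+01, -3.22108734e+01,  7.00135203e-02,
        3.79095110e-02, -1.47682626e-04]), 'eef_pos': array([ 0.18127891, -0.54538671,  0.40372301]), 'tcp_rot': array([-1.79896136e+02, -2.28759048e-02,  1.83837143e+01]), 'contact_force': array([ 0.96080552, -0.0629718 , -1.0766114 ]), 'ft_torque': array([-0.01121242,  0.04408259, -0.01868373]), 'finger_force': 0.0, 'gripper_width': 0.9972445154883122}
top [[505.03110619   0.         326.61352513]
 [  0.         505.03110619 237.1303739 ]
 [  0.           0.           1.        ]] [[ 0.00191523 -0.99940042  0.03457065]
 [-0.99380127 -0.00574493 -0.11102266]
 [ 0.1111547  -0.03414372 -0.99321641]] [0.04067263 0.56878092 0.92325578]
```

View pics/top0.png

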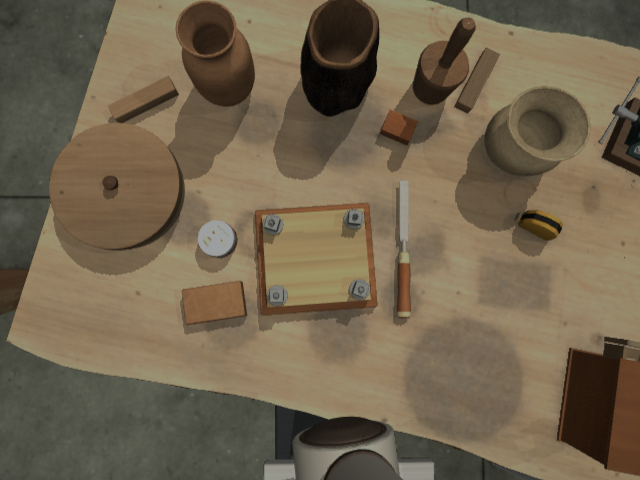

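The press is centred near (317,258). The nuts are FL (272,224), FR (354,218), NL (277,295) and NR (360,289). The chisel lies to the right, with the tin and sanding block to the left. Next I'll enlarge this area.

```bash
cat > h.py <<'E'
import numpy as np
def ray(d,u,v,z):
    K,R,t=d["intrinsics"],d["R"],d["t"]
    r=R.T@np.linalg.inv(K)@np.array([u,v,1.]);c=-R.T@t
    return c+r*(z-c[2])/r[2]
def cloud(d):
    K,R,t=d["intrinsics"],d["R"],d["t"]
    v,u=np.mgrid[:480,:640];Z=d["depth"]
    P=np.stack([(u-K[0,2])/K[0,0]*Z,(v-K[1,2])/K[1,1]*Z,Z],-1)
    P=(P-t)@R;P[Z==0]=np.nan
    return P
E
python3 - <<'E'
from bench import arm
import cv2,numpy as np
from h import *
d=arm.get_image("top");np.savez("top.npz",**d)
c=d["color"][205:315,250:385,::-1]
cv2.imwrite("pics/crop.png",cv2.resize(c,None,fx=5,fy=5,interpolation=cv2.INTER_CUBIC))
P=cloud(d)
m=((P[...,2]>0.072)&(P[...,2]<0.095)).astype(np.uint8);m[:205]=0;m[315:]=0;m[:,:250]=0;m[:,385:]=0
n,l,s,ce=cv2.connectedComponentsWithStats(m)
for i in range(1,n):
    if s[i,4]>20:
        q=P[l==i];print(ce[i],s[i,4],np.median(q,0),(q[:,:2].max(0)+q[:,:2].min(0))/2,ray(d,*ce[i],.082))
E
```

```text
[354.61290323 217.26344086] 186 [ 0.59916116 -0.00595687  0.08237514] [ 0.59986687 -0.00564492] [ 0.59916685 -0.00572248  0.082     ]
[271.5978836  222.77248677] 189 [0.58768537 0.14263454 0.08215633] [0.58870386 0.14325406] [0.58815354 0.14301237 0.082     ]
[360.38918919 289.17837838] 185 [ 0.47075144 -0.01509205  0.0819823 ] [ 0.47084308 -0.01566141] [ 0.47048189 -0.0154325   0.082     ]
[275.93085106 295.44680851] 188 [0.45994974 0.13332677 0.08233571] [0.45910491 0.13389069] [0.45918405 0.13361186 0.082     ]
```

View pics/crop.png

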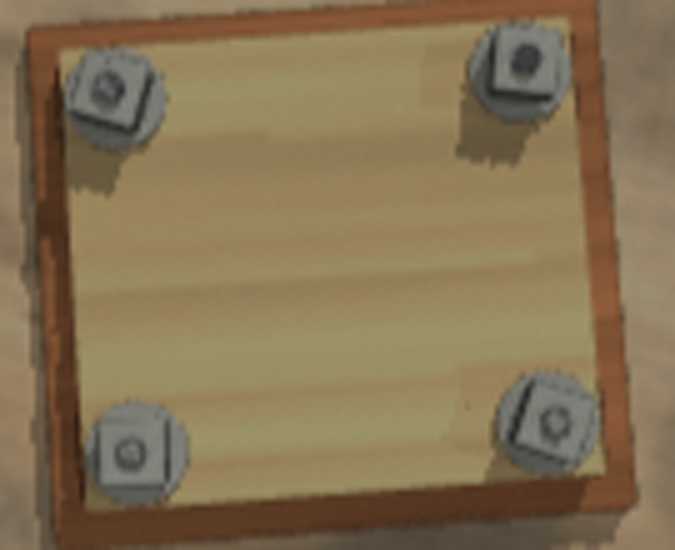

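```bash
cat >> h.py <<'E'
from scipy.spatial.transform import Rotation as Ro
def delta(s,x,y,z,yaw=None):
    "tool-axis shift (mm) and az (deg) from measured pose to target"
    R=Ro.from_euler("xyz",s["tcp_rot"],degrees=True).as_matrix()
    d=R.T@(np.array([x,y,z])-s["eef_pos"])*1000
    return d.round(1), None if yaw is None else round(s["tcp_rot"][2]-yaw,1)
E
python3 - <<'E'
from bench import arm
import cv2
from h import *
d=dict(np.load("top.npz"));P=cloud(d)
for n,c in dict(FR=(.599,-.006),FL=(.588,.143),NR=(.4705,-.0154),NL=(.459,.1336)).items():
    q=P[(P[...,2]>.079)&(P[...,2]<.09)&(np.hypot(P[...,0]-c[0],P[...,1]-c[1])<.025)]
    print(n,len(q),cv2.minAreaRect((q[:,:2]*1000).astype(np.float32)))
for x0,x1,y0,y1 in((.1,.65,-.65,-.3),(.2,.65,-.3,-.1),(.35,.7,-.1,.1),(.35,.7,.1,.3)):
    m=(P[...,0]>x0)&(P[...,0]<x1)&(P[...,1]>y0)&(P[...,1]<y1);print(x0,y0,np.nanmax(P[...,2][m]))
s=arm.observe();print(delta(s,.529,.064,.404,180))
E
```

```text
FR 167 ((599.8195190429688, -5.909089088439941), (23.97532844543457, 24.01789093017578), 84.52734375)
FL 171 ((588.63916015625, 143.26858520507812), (23.986309051513672, 23.662315368652344), 72.91785430908203)
NR 177 ((470.60809326171875, -15.576888084411621), (23.743318557739258, 23.624774932861328), 71.83242797851562)
NL 179 ((459.0944519042969, 134.39552307128906), (22.785137176513672, 23.285663604736328), 0.2279333919286728)
0.1 -0.65 0.16989954040031546
0.2 -0.3 0.03046096418644062
0.35 -0.1 0.08988877355801371
0.35 0.1 0.08960690152673455
(array([ 522.2, -468.7,    0.8]), np.float64(-161.6))
```

```bash
python3 -m crank '[[36.8,-42.8,0,0,0,0,-1],[36.8,-42.8,0,0,0,0,-1],[36.8,-42.8,0,0,0,0,-1],[36.8,-42.8,0,0,0,0,-1],[36.8,-42.8,0,0,0,0,-1],[36.8,-42.8,0,0,0,0,-1],[36.8,-42.8,0,0,0,0,-1],[36.8,-42.8,0,0,0,0,-1],[36.8,-42.8,0,0,0,0,-1],[36.8,-42.8,0,0,0,0,-1],[36.8,-42.8,0,0,0,0,-1],[36.8,-42.8,0,0,0,0,-1],[36.8,-42.8,0,0,0,0,-1]]' 40
python3 -m crank '[[0,0,4,0,0,-10.1,-1],[0,0,4,0,0,-10.1,-1],[0,0,4,0,0,-10.1,-1],[0,0,4,0,0,-10.1,-1],[0,0,4,0,0,-10.1,-1],[0,0,4,0,0,-10.1,-1],[0,0,4,0,0,-10.1,-1],[0,0,4,0,0,-10.1,-1],[0,0,4,0,0,-10.1,-1],[0,0,4,0,0,-10.1,-1],[0,0,4,0,0,-10.1,-1],[0,0,4,0,0,-10.1,-1],[0,0,4,0,0,-10.1,-1],[0,0,4,0,0,-10.1,-1],[0,0,4,0,0,-10.1,-1],[0,0,4,0,0,-10.1,-1],[0,0,0,0,0,0,-1]]' 40
python3 - <<'E'
from bench import arm
import cv2
from h import *
s=arm.observe();print(s["t"],s["eef_pos"],s["tcp_rot"],s["qpos"],s["contact_force"],s["ft_torque"])
d=arm.get_image("wrist");cv2.imwrite("pics/w1.png",d["color"][:,:,::-1]);P=cloud(d);np.savez("w1.npz",**d)
m=((P[...,2]>.078)&(P[...,2]<.085)).astype(np.uint8)
n,l,st,ce=cv2.connectedComponentsWithStats(m)
for i in range(1,n):
    if st[i,4]>300: q=P[l==i];print(ce[i],st[i,4],np.median(q[:,2]),cv2.minAreaRect((q[:,:2]*1000).astype(np.float32)))
print(delta(s,.459,.134,.28,180.2))
E
```

```text
t: 1.72
eef_pos: [0.4601, 0.1352, 0.4044]
tcp_rot: [180.0, 0.0, 18.4]
contact_force: [0.1, -0.6, 1.3]
gripper_width: 1.0
finger_force: 0.0
t: 3.85
eef_pos: [0.4595, 0.1332, 0.34]
tcp_rot: [-180.0, -0.1, 179.9]
contact_force: [0.5, -0.3, -0.6]
gripper_width: 1.005
finger_force: 0.0
3.85 [0.45953132 0.13318627 0.34003572] [-1.79998528e+02 -8.81940009e-02  1.79870206e+02] [ 1.64955531e+00 -1.94124036e+00  1.10621785e+02  1.33740071e-03
  7.14076528e+01 -8.82210794e+01] [ 0.52307419 -0.34093235 -0.59644432] [ 0.06177359 -0.12771809 -0.00151855]
[320.96960249 257.55494934] 1283 0.08126887280732685 ((460.59857177734375, 134.65130615234375), (23.980981826782227, 23.959192276000977), 2.072446346282959)
[ 83.25721154 274.21153846] 1248 0.08058279175980153 ((471.41973876953125, -14.569299697875977), (24.43406105041504, 24.520729064941406), 71.49444580078125)
(array([ 0.4,  0.8, 60. ]), np.float64(-0.3))
```

View pics/w1.png

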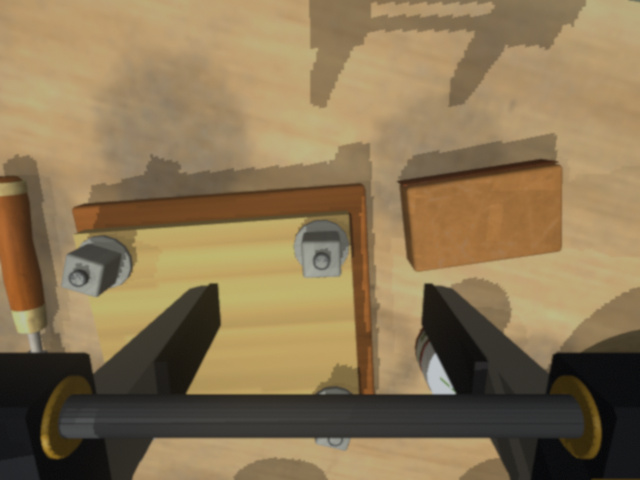

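The wrist view shows NL at (321,258), midway between the fingers. It agrees with the top camera to 1.5 mm, so I'll descend and grip.

```bash
python3 -m crank '[[-0.5,1.3,30,0,0,-1,-1],[0,0,30,0,0,0,-1],[0,0,21,0,0,0,-1],[0,0,10,0,0,0,-1],[0,0,0,0,0,0,-1]]' 40
cat > o.py <<'E'
from bench import arm
import numpy as np
np.set_printoptions(precision=3,suppress=True)
s=arm.observe();print(s["t"],s["eef_pos"]*1000,s["tcp_rot"],"q6 %.1f"%s["qpos"][5],"F",s["contact_force"],"M",s["ft_torque"],"w",s["gripper_width"]*92,"j6",s["joint_efforts"][5])
E
python3 o.py
python3 -m crank '[[0,0,0,0,0,0,1],[0,0,0,0,0,0,1],[0,0,0,0,0,0,1],[0,0,0,0,0,0,1],[0,0,0,0,0,0,1]]' 40 
python3 o.py
```

```text
t: 4.53
eef_pos: [0.4603, 0.1345, 0.2495]
tcp_rot: [-180.0, -0.1, -179.1]
contact_force: [1.1, 0.0, 0.4]
gripper_width: 1.001
finger_force: 0.0
4.525 [460.264 134.507 249.504] [-180.      -0.051 -179.092] q6 -89.1 F [1.11  0.02  0.427] M [ 0.034 -0.105  0.022] w 92.11352244476988 j6 0.01553782552946359
t: 5.15
eef_pos: [0.4603, 0.1345, 0.2498]
tcp_rot: [180.0, 0.0, -179.0]
contact_force: [-0.3, -0.5, -0.2]
gripper_width: 0.48
finger_force: 0.0
5.15 [460.348 134.508 249.776] [ 179.997    0.005 -179.023] q6 -89.2 F [-0.283 -0.465 -0.247] M [ 0.131 -0.18  -0.032] w 44.18193702389101 j6 0.000781237304181559
```

```bash
python3 -m crank '[[0,0,0,0,0,0,1],[0,0,0,0,0,0,1],[0,0,0,0,0,0,1],[0,0,0,0,0,0,1]]' 40 
python3 o.py; python3 -m crank '[[0,0,0.17,0,0,5,1],[0,0,0.33,0,0,10,1],[0,0,0.33,0,0,10,1],[0,0,0.33,0,0,10,1],[0,0,0.17,0,0,5,1]]' 40;python3 o.py
```

```text
t: 5.65
eef_pos: [0.4603, 0.134, 0.2497]
tcp_rot: [-179.9, -0.0, -179.0]
contact_force: [-1.2, -4.8, 0.8]
gripper_width: 0.257
finger_force: 40.0
5.65 [460.317 133.979 249.691] [-179.903   -0.033 -179.002] q6 -89.2 F [-1.219 -4.801  0.797] M [-0.894  0.036  0.026] w 23.61694501504996 j6 0.023517287336289883
t: 6.28
eef_pos: [0.4603, 0.1341, 0.2484]
tcp_rot: [-179.9, 0.0, 140.8]
contact_force: [-0.7, -4.8, 0.6]
gripper_width: 0.257
finger_force: 40.0
6.275 [460.346 134.088 248.351] [-179.932    0.034  140.787] q6 -49.0 F [-0.74  -4.776  0.595] M [-0.742 -0.014  0.02 ] w 23.638074782736872 j6 -0.47786079347133636
```

```bash
for i in 1 ; do python3 -m crank '[[0,0,0.33,0,0,10,1],[0,0,0.33,0,0,10,1]]' >/dev/null;python3 o.py; python3 -m crank '[[0,0,0.25,0,0,7.5,1]]' >/dev/null;python3 o.py;python3 -m crank '[[0,0,0.25,0,0,7.5,1]]' >/dev/null;python3 o.py;python3 -m crank '[[0,0,0.25,0,0,7.5,1]]' >/dev/null;python3 o.py;done
```

```text
6.525 [460.39  134.131 247.684] [-179.966    0.055  120.661] q6 -28.8 F [-0.073 -4.888 -0.027] M [-0.743 -0.086  0.062] w 23.565755844830072 j6 -1.431753784418106
6.65 [460.406 134.132 247.443] [-179.979    0.061  113.226] q6 -21.4 F [-0.238 -3.313 -0.147] M [-0.77  -0.108  0.089] w 23.84882256105739 j6 -0.9515610337257385
6.775 [460.416 134.14  247.188] [-179.992    0.063  105.744] q6 -13.9 F [-1.476 -2.962 -0.361] M [-0.76  -0.164  0.043] w 23.937140954643002 j6 -1.0610226541757584
6.9 [460.458 134.138 246.955] [179.991   0.066  98.246] q6 -6.4 F [-1.204 -3.641  0.528] M [-0.801 -0.135 -0.032] w 23.680369798705698 j6 -1.0615631192922592
```

```bash
for i in 1 ; do python3 -m crank '[[0,0,0.25,0,0,7.5,1]]' >/dev/null;python3 o.py; python3 -m crank '[[0,0,0.25,0,0,7.5,1]]' >/dev/null;python3 o.py;python3 -m crank '[[0,0,0.25,0,0,7.5,1]]' >/dev/null;python3 o.py;python3 -m crank '[[0,0,0.25,0,0,7.5,1]]' >/dev/null;python3 o.py;done
```

```text
7.025 [460.471 134.145 246.72 ] [179.977   0.062  90.745] q6 1.1 F [ 0.243 -3.431 -0.015] M [-0.73  -0.215  0.025] w 23.870829166914618 j6 -1.0600227490067482
7.15 [460.522 134.123 246.496] [179.957   0.06   83.246] q6 8.6 F [-0.07  -3.64  -0.893] M [-0.816 -0.17   0.024] w 23.642455648957228 j6 -1.0582944005727768
7.275 [460.519 134.135 246.238] [179.95    0.057  75.75 ] q6 16.1 F [ 1.29  -3.689  0.155] M [-0.779 -0.192  0.089] w 23.65921726215762 j6 -1.047409102320671
7.4 [460.551 134.125 246.044] [179.939   0.049  68.253] q6 23.6 F [ 0.76  -3.713  0.17 ] M [-0.846 -0.142  0.092] w 23.707342816799546 j6 -1.0136519372463226
```

```bash
for i in 1 ; do python3 -m crank '[[0,0,0.17,0,0,5,1]]' >/dev/null;python3 o.py; python3 -m crank '[[0,0,0.17,0,0,5,1]]' >/dev/null;python3 o.py;python3 -m crank '[[0,0,0,0,0,0,1]]' >/dev/null;python3 o.py;done
```

```text
7.525 [460.578 134.1   245.935] [179.932   0.047  63.321] q6 28.5 F [ 0.007 -4.284  1.17 ] M [-0.885 -0.103  0.076] w 24.04362749914901 j6 -0.507151186466217
7.65 [460.622 134.088 245.873] [179.919   0.042  58.348] q6 33.5 F [ 0.019 -5.445  1.295] M [-0.914 -0.023  0.21 ] w 23.77289215285614 j6 -0.579304788261652
7.775 [460.611 134.096 245.861] [179.927   0.037  58.535] q6 33.3 F [-0.137 -5.229  1.039] M [-1.127 -0.159 -0.045] w 23.418944262433847 j6 0.2006193995475769
```

```bash
for i in 1 2 3 4 5; do python3 -m crank '[[0,0,0,0,0,0,1]]' >/dev/null;python3 o.py;done
```

```text
7.9 [460.602 134.081 245.838] [179.928   0.037  58.585] q6 33.2 F [-0.745 -5.688  1.365] M [-1.067 -0.129 -0.101] w 23.73933723267748 j6 -0.07534655509516597
8.025 [460.596 134.094 245.831] [179.93    0.037  58.588] q6 33.2 F [ 0.233 -6.656  1.124] M [-1.126 -0.124 -0.048] w 23.762326927679762 j6 -0.08064684458076954
8.15 [460.605 134.099 245.851] [179.927   0.036  58.588] q6 33.2 F [-0.645 -5.713  1.434] M [-1.126 -0.122 -0.095] w 24.027097172366567 j6 -0.08067135466262698
8.275 [460.609 134.064 245.857] [179.925   0.035  58.584] q6 33.2 F [ 0.143 -6.007  1.686] M [-1.102 -0.179 -0.044] w 23.59606470943193 j6 -0.08062854409217834
8.4 [460.598 134.082 245.835] [179.931   0.038  58.587] q6 33.2 F [ 0.233 -5.182  1.686] M [-1.081 -0.158 -0.125] w 23.88019889466451 j6 -0.08065790869295597
```

```bash
for i in 1 2; do python3 -m crank '[[0,0,0.13,0,0,4,1]]' >/dev/null;python3 o.py;done; python3 -m crank '[[0,0,0,0,0,0,1],[0,0,0,0,0,0,1]]' >/dev/null;python3 o.py
```

```text
8.525 [460.62  134.106 245.758] [179.919   0.036  54.522] q6 37.3 F [-0.523 -5.78   2.479] M [-1.086 -0.071  0.162] w 23.813521859162844 j6 -0.5757720395922661
8.65 [460.636 134.122 245.683] [179.914   0.035  50.503] q6 41.3 F [-0.185 -4.41   2.695] M [-1.088 -0.066  0.158] w 23.653727261529788 j6 -0.3794505726546049
8.9 [460.636 134.074 245.672] [179.919   0.032  50.594] q6 41.2 F [-0.164 -5.28   2.625] M [-1.1   -0.019 -0.094] w 23.72563806769682 j6 -0.043694148771464825
```

```bash
python3 -m crank '[[0,0,0,0,0,0,-0.25],[0,0,0,0,0,0,-0.25],[0,0,0,0,0,0,-0.25],[0,0,0,0,0,0,-0.25],[0,0,-22,0,0,0,-0.25],[0,0,-23,0,0,-10.3,-0.25],[0,0,0,0,0,-10.3,-0.25],[0,0,0,0,0,-10.3,-0.25],[0,0,0,0,0,-10.3,-0.25],[0,0,0,0,0,-10.3,-0.25],[0,0,0,0,0,-10.3,-0.25],[0,0,0,0,0,-10.3,-0.25],[0,0,0,0,0,-10.3,-0.25],[0,0,0,0,0,-10.3,-0.25],[0,0,0,0,0,-10.3,-0.25],[0,0,0,0,0,-10.3,-0.25],[0,0,0,0,0,-10.3,-0.25]]' 40
python3 o.py
python3 -m crank '[[-38.1,-31.7,-8,0,0,0,-0.25],[-38.1,-31.7,-8,0,0,0,-0.25],[-38.1,-31.7,-8,0,0,0,-0.25],[-38.1,-31.7,0,0,0,0,-0.25],[0,0,0,0,0,0,-0.25]]' >/dev/null
cat > look.py <<'E'
import sys
from bench import arm
import cv2
from h import *
import o
s=arm.observe();d=arm.get_image("wrist");cv2.imwrite(f"pics/{sys.argv[1]}.png",d["color"][:,:,::-1]);P=cloud(d)
m=((P[...,2]>.073)&(P[...,2]<.0845)).astype(np.uint8)
n,l,st,ce=cv2.connectedComponentsWithStats(m)
for i in range(1,n):
    if st[i,4]>300:
        q=P[l==i];z=np.median(q[:,2]);q=q[abs(q[:,2]-z)<.003];print(ce[i],st[i,4],z,cv2.minAreaRect((q[:,:2]*1000).astype(np.float32)))
E
python3 look.py w2
```

```text
t: 11.02
eef_pos: [0.4603, 0.1346, 0.2903]
tcp_rot: [180.0, -0.0, 174.4]
contact_force: [-0.1, 0.5, -0.2]
gripper_width: 0.63
finger_force: 0.0
11.025 [460.294 134.578 290.317] [179.987  -0.006 174.431] q6 -82.6 F [-0.098  0.522 -0.205] M [ 0.042 -0.175  0.035] w 57.92081295599017 j6 1.5034342557191849
11.65 [600.346  -9.739 314.293] [-179.981    0.061  173.904] q6 -96.3 F [-0.657  0.65   0.292] M [ 0.07  -0.119  0.022] w 57.51682864103707 j6 -0.14327810145914555
[279.129  24.211] 1863 0.0806331203078252 ((473.2120666503906, -15.372518539428711), (24.070051193237305, 21.256366729736328), 72.11958312988281)
[595.049 222.036] 1934 0.08043729207837043 ((590.4232788085938, 143.57981872558594), (25.32318687438965, 24.25054931640625), 73.8515396118164)
[325.86  267.616] 1584 0.08090707474848469 ((600.8118896484375, -5.707662582397461), (23.835351943969727, 23.96151351928711), 84.94923400878906)
```

```bash
python3 -m crank '[[0.3,3.2,20,0,0,-0.8,-0.25],[0,0,20,0,0,0,-0.25],[0,0,0,0,0,0,-0.25]]' >/dev/null; python3 o.py
```

```text
12.075 [597.161  -3.036 271.009] [179.955  -0.356 174.945] q6 -96.8 F [-0.558  0.055  0.463] M [ 0.034 -0.115 -0.014] w 57.25430913666607 j6 -0.0009416406828677282
```

```bash
python3 -m crank '[[0,0,0,0,0,0,-0.25]]' >/dev/null; python3 o.py;  python3 -m crank '[[0,0,0,0,0,0,-0.25]]' >/dev/null; python3 o.py
```

```text
12.2 [598.715  -3.747 274.26 ] [179.997  -0.016 174.911] q6 -96.8 F [0.609 0.373 0.437] M [ 0.104 -0.194 -0.049] w 57.31212515894796 j6 0.000833972189866472
12.325 [599.181  -4.101 275.193] [-179.989    0.088  174.886] q6 -96.8 F [-0.149  0.813  0.304] M [ 0.015 -0.152 -0.048] w 57.23280485838814 j6 0.0003663523057184648
```

```bash
python3 -m crank '[[-1.1,-2.2,14,0,0,0,-0.25],[0,0,12,0,0,0,-0.25],[0,0,0,0,0,0,-0.25],[0,0,0,0,0,0,-0.25]]' >/dev/null; python3 o.py;python3 -m crank '[[0,0,0,0,0,0,-0.25]]' >/dev/null; python3 o.py
```

```text
12.825 [599.795  -6.416 248.206] [179.998  -0.013 174.88 ] q6 -97.0 F [-0.569  0.16  -0.458] M [ 0.042 -0.128  0.05 ] w 57.159647283299115 j6 0.00020046365079906536
12.95 [600.007  -6.421 248.83 ] [-179.995    0.051  174.884] q6 -97.0 F [ 0.37  -0.926  0.32 ] M [ 0.036 -0.108 -0.01 ] w 57.626380843760074 j6 5.596128403340117e-05
```

```bash
python3 -m crank '[[0,0,0,0,0,0,1],[0,0,0,0,0,0,1],[0,0,0,0,0,0,1],[0,0,0,0,0,0,1],[0,0,0,0,0,0,1],[0,0,0,0,0,0,1]]' 40 >/dev/null; python3 o.py;python3 -m crank '[[0,0,0.25,0,0,7.5,1],[0,0,0.25,0,0,7.5,1],[0,0,0.25,0,0,7.5,1],[0,0,0.25,0,0,7.5,1],[0,0,0.25,0,0,7.5,1]]' >/dev/null; python3 o.py; for i in 1 2 3 ; do python3 -m crank '[[0,0,0.25,0,0,7.5,1]]' >/dev/null; python3 o.py; done
```

```text
13.7 [599.782  -6.598 248.457] [-179.977    0.001  174.878] q6 -97.0 F [-0.707 -1.379  0.503] M [-0.208 -0.024  0.003] w 23.783752622176465 j6 0.02266351191792637
14.325 [599.92   -6.169 247.171] [179.943   0.004 137.127] q6 -59.3 F [ 0.339  0.622 -0.072] M [ 0.124 -0.244  0.011] w 24.09198284576371 j6 -1.062060222029686
14.45 [600.01   -6.106 246.988] [179.921   0.005 129.627] q6 -51.8 F [ 1.128  0.542 -0.168] M [ 0.211 -0.327  0.006] w 23.74844468675934 j6 -1.060074046254158
14.575 [600.077  -6.048 246.761] [179.901   0.001 122.125] q6 -44.3 F [ 1.853  0.924 -0.577] M [ 0.242 -0.406  0.051] w 23.7186363849903 j6 -1.0594692081212997
14.7 [600.115  -6.005 246.456] [179.89   -0.013 114.625] q6 -36.8 F [ 2.476  1.515 -1.324] M [ 0.197 -0.54   0.054] w 23.630819081709056 j6 -1.0579434782266617
```

```bash
for i in 1 2 3 4; do python3 -m crank '[[0,0,0.25,0,0,7.5,1]]' >/dev/null; python3 o.py; done
```

```text
14.825 [600.18   -5.965 246.233] [179.873  -0.024 107.127] q6 -29.3 F [ 3.466  1.28  -1.624] M [ 0.238 -0.615  0.054] w 23.48034944238888 j6 -1.0569299384951591
14.95 [600.254  -5.952 245.989] [179.857  -0.038  99.624] q6 -21.8 F [ 3.334  1.861 -2.517] M [ 0.222 -0.723  0.056] w 23.697667385323886 j6 -1.054977960884571
15.075 [600.345  -5.977 245.77 ] [179.841  -0.054  92.121] q6 -14.3 F [ 3.434  2.287 -2.012] M [ 0.214 -0.72  -0.001] w 23.667219589583567 j6 -1.0508564114570618
15.2 [600.417  -5.962 245.547] [179.828  -0.075  84.622] q6 -6.8 F [ 3.85   2.003 -2.02 ] M [ 0.19  -0.795  0.079] w 24.180590649170316 j6 -1.0467671602964401
```

```bash
for i in 1 2 3; do python3 -m crank '[[0,0,0.25,0,0,7.5,1]]' >/dev/null; python3 o.py; done
```

```text
15.325 [600.472  -5.959 245.319] [179.822  -0.097  77.127] q6 0.7 F [ 3.92   1.596 -1.39 ] M [ 0.202 -0.841  0.09 ] w 24.08166513255167 j6 -1.0336316004395485
15.45 [600.549  -5.975 245.106] [179.82   -0.12   69.628] q6 8.2 F [ 4.221  1.1   -2.304] M [ 0.184 -0.904  0.091] w 24.07463865551005 j6 -1.0046995058655739
15.575 [600.622  -6.025 244.958] [179.817  -0.142  62.135] q6 15.7 F [ 4.302  1.765 -1.425] M [ 0.129 -0.881  0.088] w 23.87044102634874 j6 -0.9582602977752686
```

```bash
python3 -m crank '[[0,0,0.2,0,0,6,1]]' >/dev/null; python3 o.py;  python3 -m crank '[[0,0,0,0,0,0,1],[0,0,0,0,0,0,1]]' >/dev/null; python3 o.py
```

```text
15.7 [600.713  -6.082 244.882] [179.814  -0.159  56.18 ] q6 21.7 F [ 4.134  0.692 -1.835] M [ 0.158 -0.858  0.195] w 23.66886929305114 j6 -0.6268236413598061
15.95 [600.688  -6.135 244.867] [179.825  -0.168  56.42 ] q6 21.4 F [ 4.788  0.942 -2.725] M [ 0.164 -1.052 -0.131] w 23.977103651641706 j6 -0.1051623746752739
```

```bash
python3 -m crank '[[0,0,0,0,0,0,-0.25],[0,0,0,0,0,0,-0.25],[0,0,0,0,0,0,-0.25],[0,0,0,0,0,0,-0.25],[0,0,-22,0,0,0,-0.25],[0,0,-23,0,0,-10.5,-0.25],[0,0,0,0,0,-10.5,-0.25],[0,0,0,0,0,-10.5,-0.25],[0,0,0,0,0,-10.5,-0.25],[0,0,0,0,0,-10.5,-0.25],[0,0,0,0,0,-10.5,-0.25],[0,0,0,0,0,-10.5,-0.25],[0,0,0,0,0,-10.5,-0.25],[0,0,0,0,0,-10.5,-0.25],[0,0,0,0,0,-10.5,-0.25],[40.1,-16.5,0,0,0,0,-0.25],[40.1,-16.5,0,0,0,0,-0.25],[40.1,-16.5,0,0,0,0,-0.25],[0,0,0,0,0,0,-0.25],[0,0,0,0,0,0,-0.25]]' 40 >/dev/null
python3 look.py w3
```

```text
18.45 [470.749 -15.109 290.111] [179.988   0.119 161.367] q6 -88.0 F [ 0.653 -0.542  0.326] M [ 0.022 -0.162  0.059] w 57.70359298789167 j6 -0.002368374407524243
[607.22  169.003] 2246 0.07711252589952536 ((460.664794921875, 134.3788299560547), (25.543872833251953, 24.183780670166016), 51.16767883300781)
[318.661 284.104] 1941 0.08049331241725453 ((471.1717529296875, -15.006790161132812), (23.769479751586914, 24.102567672729492), 72.23855590820312)
[404.418 467.36 ] 1050 0.07701030849471147 ((598.5587768554688, -4.578012466430664), (24.101123809814453, 20.965904235839844), 55.47096633911133)
```

```bash
python3 -m crank '[[-0.2,-0.7,15,0,0,-0.7,-0.25],[0,0,15,0,0,0,-0.25],[0,0,11,0,0,0,-0.25],[0,0,0,0,0,0,-0.25]]' >/dev/null; python3 o.py; python3 -m crank '[[0,0,0,0,0,0,1],[0,0,0,0,0,0,1],[0,0,0,0,0,0,1],[0,0,0,0,0,0,1],[0,0,0,0,0,0,1],[0,0,0,0,0,0,1]]' 40 >/dev/null; python3 o.py;python3 -m crank '[[0,0,0.25,0,0,7.5,1],[0,0,0.25,0,0,7.5,1],[0,0,0.25,0,0,7.5,1],[0,0,0.25,0,0,7.5,1],[0,0,0.25,0,0,7.5,1]]' >/dev/null; python3 o.py; for i in 1 2 3 ; do python3 -m crank '[[0,0,0.25,0,0,7.5,1]]' >/dev/null; python3 o.py; done
```

```text
19.0 [469.394 -15.436 246.857] [-179.998   -0.182  162.082] q6 -88.8 F [-0.398  0.262 -0.372] M [-0.004 -0.165 -0.005] w 57.14879007885311 j6 0.00018701110548136057
19.75 [470.084 -15.733 248.716] [-179.994    0.033  162.081] q6 -88.8 F [-0.327 -0.357  2.442] M [-0.036 -0.088 -0.009] w 23.385071629708 j6 -0.01834294816944748
20.375 [470.279 -15.371 247.464] [179.904   0.011 124.324] q6 -51.0 F [2.499 2.74  1.605] M [ 0.33  -0.393 -0.004] w 23.69285952760557 j6 -1.0617491975426674
20.5 [470.374 -15.353 247.255] [179.88    0.007 116.822] q6 -43.5 F [2.298 2.447 0.567] M [ 0.387 -0.455  0.037] w 23.688471144299434 j6 -1.0611510649323463
20.625 [470.419 -15.333 246.999] [179.864  -0.011 109.315] q6 -36.0 F [3.265 2.085 0.746] M [ 0.404 -0.496  0.057] w 23.542650055310105 j6 -1.0596857964992523
20.75 [470.505 -15.318 246.779] [179.843  -0.023 101.812] q6 -28.5 F [3.087 2.091 0.834] M [ 0.416 -0.617  0.017] w 23.536634496583833 j6 -1.058807149529457
```

```bash
for i in 1 2 3 4; do python3 -m crank '[[0,0,0.25,0,0,7.5,1]]' >/dev/null; python3 o.py; done
```

```text
20.875 [470.564 -15.316 246.532] [179.832  -0.043  94.312] q6 -21.0 F [ 2.37   2.257 -0.105] M [ 0.475 -0.659 -0.031] w 23.683337140196514 j6 -1.0575924441218376
21.0 [470.622 -15.307 246.291] [179.82   -0.066  86.81 ] q6 -13.5 F [3.548 2.378 0.346] M [ 0.434 -0.785  0.045] w 23.5475051078273 j6 -1.0564924031496048
21.125 [470.707 -15.303 246.063] [179.809  -0.088  79.313] q6 -6.0 F [ 5.03   3.878 -1.448] M [ 0.48  -0.855  0.026] w 23.859095771954365 j6 -1.055690422654152
21.25 [470.773 -15.342 245.838] [179.803  -0.114  71.809] q6 1.5 F [ 4.376  3.601 -0.005] M [ 0.408 -0.95   0.043] w 24.121685903777138 j6 -1.0535580664873123
```

```bash
for i in 1 2 ; do python3 -m crank '[[0,0,0.25,0,0,7.5,1]]' >/dev/null; python3 o.py; done
```

```text
21.375 [470.846 -15.378 245.643] [179.805  -0.139  64.31 ] q6 9.0 F [ 5.046  2.506 -0.404] M [ 0.404 -0.889  0.016] w 23.650605347739177 j6 -1.0142496228218079
21.5 [470.938 -15.422 245.532] [179.804  -0.163  56.821] q6 16.5 F [4.685 1.716 0.565] M [ 0.358 -0.857  0.19 ] w 23.86118251220855 j6 -0.9569951891899109
```

```bash
python3 -m crank '[[0,0,0.17,0,0,5,1]]' >/dev/null; python3 o.py;  python3 -m crank '[[0,0,0,0,0,0,1],[0,0,0,0,0,0,1]]' >/dev/null; python3 o.py
```

```text
21.625 [470.981 -15.45  245.413] [179.811  -0.174  51.895] q6 21.4 F [3.65 2.22 0.31] M [ 0.306 -0.836  0.157] w 23.794435273177132 j6 -0.4403833206743002
21.875 [470.982 -15.48  245.433] [179.815  -0.184  52.036] q6 21.2 F [ 4.413  2.014 -0.664] M [ 0.337 -0.855 -0.107] w 23.716985430360747 j6 -0.07981339702382684
```

```bash
python3 -m crank '[[0,0,0,0,0,0,-0.25],[0,0,0,0,0,0,-0.25],[0,0,0,0,0,0,-0.25],[0,0,0,0,0,0,-0.25],[0,0,-22,0,0,0,-0.25],[0,0,-25,0,0,-10.1,-0.25],[0,0,0,0,0,-10.1,-0.25],[0,0,0,0,0,-10.1,-0.25],[0,0,0,0,0,-10.1,-0.25],[0,0,0,0,0,-10.1,-0.25],[0,0,0,0,0,-10.1,-0.25],[0,0,0,0,0,-10.1,-0.25],[0,0,0,0,0,-10.1,-0.25],[0,0,0,0,0,-10.1,-0.25],[0,0,0,0,0,-10.1,-0.25],[0,0,0,0,0,-10.1,-0.25],[-16.8,46.6,0,0,0,0,-0.25],[-16.8,46.6,0,0,0,0,-0.25],[-16.8,46.6,0,0,0,0,-0.25],[-16.8,46.6,0,0,0,0,-0.25]]' 40 >/dev/null
python3 -m crank '[[0,0,0,0,0,0,-0.25],[0,0,0,0,0,0,-0.25],[0,0,0,0,0,0,-0.25],[0,0,0,0,0,0,-0.25]]' >/dev/null
python3 look.py w4
```

```text
24.875 [587.907 142.529 291.887] [-179.995   -0.002  163.114] q6 -70.9 F [-0.834 -1.025 -0.47 ] M [ 0.101 -0.139  0.012] w 57.39221590430926 j6 -0.001527543026895728
[217.907  29.715] 2585 0.07731644027191921 ((460.92803955078125, 134.83010864257812), (24.531442642211914, 24.16230010986328), 50.546817779541016)
[321.971 285.855] 1888 0.08060846702291079 ((590.1806640625, 143.8376007080078), (23.57838249206543, 24.415098190307617), 74.0594253540039)
```

```bash
python3 -m crank '[[-1.6,1,15,0,0,-0.7,-0.25],[0,0,15,0,0,0,-0.25],[0,0,12,0,0,0,-0.25],[0,0,0,0,0,0,-0.25],[0,0,0,0,0,0,-0.25],[0,0,0,0,0,0,-0.25]]' >/dev/null; python3 o.py; python3 -m crank '[[0,0,0,0,0,0,1],[0,0,0,0,0,0,1],[0,0,0,0,0,0,1],[0,0,0,0,0,0,1],[0,0,0,0,0,0,1],[0,0,0,0,0,0,1]]' 40 >/dev/null; python3 o.py;python3 -m crank '[[0,0,0.25,0,0,7.5,1],[0,0,0.25,0,0,7.5,1],[0,0,0.25,0,0,7.5,1],[0,0,0.25,0,0,7.5,1],[0,0,0.25,0,0,7.5,1]]' >/dev/null; python3 o.py; for i in 1 2 3 ; do python3 -m crank '[[0,0,0.25,0,0,7.5,1]]' >/dev/null; python3 o.py; done
```

```text
25.675 [590.35  143.872 250.451] [179.976   0.072 163.885] q6 -71.6 F [0.833 0.234 0.377] M [ 0.032 -0.169 -0.031] w 57.5971754759613 j6 1.310429951217884e-06
26.425 [589.943 143.324 249.793] [-179.916   -0.021  163.884] q6 -71.6 F [-1.789 -4.878  2.205] M [-0.88   0.234  0.057] w 23.830529400490448 j6 0.02052114810794592
27.05 [590.007 143.457 248.533] [-179.956    0.029  126.132] q6 -33.8 F [-0.885 -3.628  1.647] M [-0.774  0.132  0.021] w 23.844605745819795 j6 -1.0677101835608482
27.175 [590.039 143.475 248.301] [-179.969    0.039  118.634] q6 -26.3 F [-1.912 -3.352  2.194] M [-0.773  0.149  0.005] w 23.60152599761125 j6 -1.0672960057854652
27.3 [590.07  143.485 248.061] [-179.984    0.044  111.131] q6 -18.8 F [-0.448 -3.394  1.607] M [-0.676  0.069  0.069] w 23.843377066881636 j6 -1.0665065422654152
27.425 [590.115 143.482 247.824] [179.999   0.049 103.635] q6 -11.3 F [-0.965 -3.513  2.197] M [-0.681  0.083 -0.012] w 24.01957057236441 j6 -1.0659139975905418
```

```bash
for i in 1 2 3 4; do python3 -m crank '[[0,0,0.25,0,0,7.5,1]]' >/dev/null; python3 o.py; done
```

```text
27.55 [590.117 143.511 247.538] [179.991   0.047  96.137] q6 -3.8 F [-1.261 -3.491  0.77 ] M [-0.766  0.039  0.033] w 23.796603743194574 j6 -1.0654424875974655
27.675 [590.171 143.49  247.332] [179.972   0.044  88.633] q6 3.7 F [-2.171 -3.471  1.431] M [-0.775  0.017  0.056] w 23.787619729524177 j6 -1.0646600648760796
27.8 [590.188 143.47  247.042] [179.963   0.042  81.136] q6 11.2 F [-0.636 -4.269  1.7  ] M [-0.803 -0.072 -0.007] w 23.920787887556884 j6 -1.0638649016618729
27.925 [590.222 143.473 246.837] [179.945   0.036  73.637] q6 18.7 F [-0.545 -4.525  0.722] M [-0.812 -0.042 -0.019] w 23.8000163534476 j6 -1.059141419827938
```

```bash
for i in 1 2 ; do python3 -m crank '[[0,0,0.25,0,0,7.5,1]]' >/dev/null; python3 o.py; done
```

```text
28.05 [590.258 143.445 246.643] [179.939   0.032  66.14 ] q6 26.2 F [-1.438 -4.246  1.251] M [-0.792 -0.011  0.086] w 23.648441466604197 j6 -1.012163981795311
28.175 [590.3   143.441 246.535] [179.926   0.023  58.648] q6 33.7 F [-1.095 -3.419  2.444] M [-0.833  0.093  0.13 ] w 24.066991529520333 j6 -0.9521063044667244
```

```bash
python3 -m crank '[[0,0,0.17,0,0,5,1]]' >/dev/null; python3 o.py;  python3 -m crank '[[0,0,0,0,0,0,1],[0,0,0,0,0,0,1]]' >/dev/null; python3 o.py
```

```text
28.3 [590.324 143.429 246.444] [179.917   0.019  53.721] q6 38.6 F [-1.242 -3.332  2.562] M [-0.839  0.063  0.236] w 23.26290469595913 j6 -0.4346760828047991
28.55 [590.338 143.388 246.451] [179.924   0.007  53.967] q6 38.3 F [-0.94  -4.803  3.295] M [-1.068  0.038 -0.145] w 23.579632561793282 j6 -0.10275164851918817
```

```bash
python3 -m crank '[[0,0,0,0,0,0,-0.25],[0,0,0,0,0,0,-0.25],[0,0,0,0,0,0,-0.25],[0,0,0,0,0,0,-0.25],[0,0,-22,0,0,0,-0.25],[0,0,-25,0,0,0,-0.25],[-28.1,-33.1,0,0,0,0,-0.25],[-28.1,-33.1,0,0,0,0,-0.25],[-28.1,-33.1,0,0,0,0,-0.25],[0,0,0,0,0,3,-0.25],[0,0,0,0,0,0,-0.25],[0,0,0,0,0,0,-0.25]]' 40 >/dev/null
python3 look.py w5
```

```text
30.05 [460.61  134.295 293.402] [179.971  -0.033  50.927] q6 40.9 F [-1.006  0.588 -0.553] M [-0.034 -0.123 -0.019] w 57.602960431900996 j6 -0.0006077049511077348
[525.114 101.515] 2507 0.07717247184389481 ((590.2388916015625, 144.27561950683594), (24.042198181152344, 24.853599548339844), 53.805458068847656)
[320.978 280.425] 1703 0.07733412339075696 ((461.1780700683594, 135.18832397460938), (23.733428955078125, 24.00538444519043), 50.15410614013672)
```

View pics/w5.png

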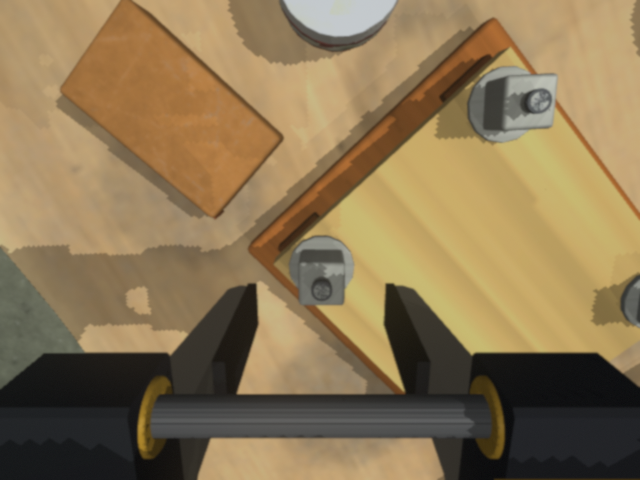

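NL at (321,282) and FL at (525,101) sit at the same height, and the board lies flat. I'll check by feel that the first two nuts are still snug.

```bash
python3 -m crank '[[0,0,20,0,0,0,-0.25],[0,0,18,0,0,0,-0.25],[0,0,10,0,0,0,-0.25],[0,0,0,0,0,0,-0.25],[0,0,0,0,0,0,1],[0,0,0,0,0,0,1],[0,0,0,0,0,0,1],[0,0,0,0,0,0,1],[0,0,0,0,0,0,1],[0,0,0,0,0,0,1]]' 40 >/dev/null; python3 o.py; for i in 1 2 3; do python3 -m crank '[[0,0,0.05,0,0,1.5,1]]' >/dev/null; python3 o.py; done
```

```text
31.35 [460.531 134.066 245.495] [179.917  -0.029  50.887] q6 40.9 F [ 1.8   -2.125  1.095] M [-0.494 -0.413  0.093] w 23.851274338159598 j6 0.08547445060685277
31.475 [460.545 134.117 245.464] [179.915  -0.031  49.323] q6 42.5 F [ 1.617 -3.427  1.458] M [-0.599 -0.338  0.239] w 23.67049410069684 j6 -0.1057996996678412
31.6 [460.54  134.105 245.425] [179.915  -0.03   47.794] q6 44.0 F [ 2.092 -3.872  3.345] M [-0.703 -0.496  0.229] w 23.81899170063927 j6 -0.006328524177661166
31.725 [460.54  134.113 245.393] [179.915  -0.032  46.295] q6 45.5 F [ 2.719 -4.089  3.307] M [-0.871 -0.489  0.243] w 23.631289258674926 j6 0.012589327816385776
```

```bash
python3 -m crank '[[0,0,-0.07,0,0,-2.2,1],[0,0,-0.08,0,0,-2.3,1],[0,0,0,0,0,0,1]]' 40 >/dev/null; python3 o.py
python3 -m crank '[[0,0,0,0,0,0,-0.25],[0,0,0,0,0,0,-0.25],[0,0,0,0,0,0,-0.25],[0,0,0,0,0,0,-0.25],[0,0,-22,0,0,0,-0.25],[0,0,-25,0,0,0,-0.25],[-5,49.3,0,0,0,0,-0.25],[-5,49.3,0,0,0,0,-0.25],[-5,49.3,0,0,0,0,-0.25],[-5,49.3,0,0,0,0,-0.25],[0,0,0,0,0,-5.5,-0.25],[0,0,0,0,0,0,-0.25],[0,0,0,0,0,0,-0.25],[0,0,0,0,0,0,-0.25]]' 40 >/dev/null
python3 look.py w6
```

```text
32.1 [460.535 134.09  245.465] [179.925  -0.038  50.819] q6 41.0 F [ 3.455 -4.235  3.386] M [-0.776 -0.484  0.037] w 23.45605770452974 j6 -0.06321908673271537
33.85 [600.184  -5.123 292.127] [-179.993   -0.      56.373] q6 21.6 F [ 0.153 -0.307  0.016] M [-0.051  0.008 -0.004] w 57.610896332880955 j6 0.010475499148014933
[116.565  31.105] 2891 0.07728407764340366 ((590.7825317382812, 143.76055908203125), (24.25849151611328, 24.6058406829834), 53.99346923828125)
[323.672 282.071] 1725 0.07738544579246143 ((601.5709228515625, -5.34904670715332), (24.560468673706055, 23.5892333984375), 55.77733612060547)
```

```bash
python3 -m crank '[[-0.7,0.8,20,0,0,0,-0.25],[0,0,18,0,0,0,-0.25],[0,0,9,0,0,0,-0.25],[0,0,0,0,0,0,-0.25],[0,0,0,0,0,0,1],[0,0,0,0,0,0,1],[0,0,0,0,0,0,1],[0,0,0,0,0,0,1],[0,0,0,0,0,0,1],[0,0,0,0,0,0,1]]' 40 >/dev/null; python3 o.py; for i in 1 2; do python3 -m crank '[[0,0,0.05,0,0,1.5,1]]' >/dev/null; python3 o.py; done
```

```text
35.15 [600.919  -6.69  245.443] [179.968  -0.013  56.386] q6 21.5 F [-0.205 -0.321  2.468] M [ 0.032 -0.007  0.059] w 23.80632957310319 j6 0.0543790846131742
35.275 [600.925  -6.694 245.404] [179.969  -0.011  54.814] q6 23.0 F [-0.017  0.522  4.486] M [0.019 0.021 0.135] w 23.837781366246094 j6 -0.14610507991164923
35.4 [600.933  -6.697 245.375] [179.967  -0.012  53.288] q6 24.6 F [-0.653  0.544  4.899] M [0.061 0.069 0.161] w 23.537102374672386 j6 -0.04602594533935189
```

```bash
python3 -m crank '[[0,0,0,0,0,0,-0.25],[0,0,0,0,0,0,-0.25],[0,0,0,0,0,0,-0.25],[0,0,0,0,0,0,-0.25],[0,0,-22,0,0,0,-0.25],[0,0,-30,0,0,0,-0.25],[0,0,-40,0,0,0,-0.25],[0,0,-30,0,0,0,-0.25],[0,0,0,0,0,0,-0.25],[0,0,0,0,0,0,-0.25]]' 40 >/dev/null; python3 look.py w7
python3 -c "
from bench import arm
print(arm.finish_job())"
```

```text
36.65 [600.362  -6.624 365.401] [-179.883    0.053   53.378] q6 24.5 F [-0.51  -0.905 -1.085] M [-0.053 -0.035 -0.021] w 57.313698860896345 j6 0.0010193448542850092
[610.395  21.562] 925 0.07835109927523867 ((818.1368408203125, 2.9300689697265625), (4.547811985015869, 46.41899108886719), 27.06484031677246)
[163.918  64.087] 1432 0.07729723230260961 ((590.4906005859375, 144.00694274902344), (24.228008270263672, 24.471771240234375), 54.12998962402344)
[ 31.21  200.031] 1177 0.07736491441347558 ((461.2309265136719, 134.49807739257812), (24.323341369628906, 25.342626571655273), 51.155277252197266)
[321.993 241.264] 1009 0.07732372142458391 ((601.13720703125, -5.130828857421875), (23.839452743530273, 23.626861572265625), 54.07810974121094)
the job is handed in; nothing more can be done
None
```

I tightened all four nuts until each felt snug, in cross order (near-left and far-right, then near-right and far-left), and handed the job in at about 37 s; the hand-in gave no verdict, and the three nuts in the last picture stood level to within 0.1 mm.

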